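Turn the cup warmer's heat wheel one click

TASK

Set the cup warmer to medium: with a fingertip resting on the cup warmer's larger knurled wheel, turn that wheel clockwise (seen from above) by one click, so that its pointer comes to rest at the middle one of its three marks, never running on to the third. Leave the smaller wheel as it is, do not move, lift or tip the cup, saucer and the other things about, and finish with the hand clear of everything.

Things in the scene. Friction and masses are not known exactly. Their poses are not given: they have to be found in the camera images.
- warmer: The cup warmer, a fixed low brushed-aluminium box 180 (its x) x 430 (its y) x 60 mm high; origin at the centre of its underside. Its middle is a steel warming plate with the cup and saucer; a knurled wheel lies at each end of its top, 140 mm from the middle along its y. Either wheel may be at either end.
- dial_centre (a point): Centre of the top face of the larger wheel when not pressed: a fixed point on its vertical turning axis, about 76 mm above the ledge. The wheel is a flat dark disc 96 mm across, too wide to pinch; its flat top is 10 mm above a fixed steel ring plate, 124 mm across and 6 mm thick, that lies on the warmer. Dragged in an arc about this centre it follows the finger by friction.
- dial (a joint): Angle of the larger wheel, rad, growing clockwise seen from above. It has three clicks: 0 (first mark, the start, give or take), 0.6 (middle mark, wanted) and 1.2 (third mark). About 0.07 N m takes it out of a click; let go beyond 0.3 it falls by itself into 0.6, beyond 0.9 into 1.2. Stops at -0.15 and 1.35.
- dial_seat: The sprung seat that carries the larger wheel; origin on the axis, 16 mm below the wheel's top face. Under a finger the wheel and seat give straight down: from about 4 N, then 1.5 N per mm, 5 mm of travel. A finger 20 to 40 mm from the axis, pressing with 6 to 10 N, turns the wheel without slipping.
- dial_pointer (a point): Outer end of the steel pointer bar (24 x 4 mm) on top of the larger wheel, 47 mm from its axis.
- dial_mark (a point): The middle mark on the fixed ring plate, 55 mm from the axis: of three dark round dots it is the middle-sized, 7.6 mm across; the first (5 mm) and third (10.4 mm) lie 0.6 rad either side, the third clockwise of it.
- timer_centre (a point): Centre of the top face of the smaller wheel (62 mm across, plate 90 mm across, same shape and height), to be left alone.
- timer_pointer (a point): Outer end of the pointer on the smaller wheel, 30 mm from its axis.
- saucer: Teal saucer 116 mm across, 12 mm high, on the middle of the warmer; origin under its centre.
- cup: Teal cup with one handle, 74 mm across, 56 mm high, on the saucer (rim about 122 mm above the ledge); origin under its centre.
- tamper: Wooden-handled tamper standing on its steel foot near the warmer's front, 58 mm across, 84 mm high; origin under its centre.
- jug: Steel milk jug behind the warmer, 88 mm across, 100 mm high; origin under its centre.
- jar: Glass jar with bamboo lid, left of the warmer, 96 mm across, 128 mm high; origin under its centre.
- knock_box: Brushed aluminium knock box, right of the warmer, 144 mm across, 110 mm high; origin under its centre.
- spoon: Spoon 140 mm long lying on the ledge, to the right behind; origin at its underside.

How it is judged:
On the way:
1. a finger, touching the larger wheel, turns it out of its first click (value of joint dial above 0.32 rad and contact force between the fingers and dial_seat above 0.3 N), for 0.04 s.
At the end, for the whole second after the job is handed in: The larger wheel rests, released, in its middle click (0.6 rad, within 0.08); the smaller wheel's pointer is within 6 mm of where it was; everything else stands upright within 20 mm of where it was (value of joint dial between 0.52 and 0.68 rad and velocity of joint dial between -0.05 and 0.05 rad/s and distance of timer_pointer from where it was at the start of the episode below 0.006 m and distance of each of cup, saucer, tamper, jug, jar, knock_box, spoon from where it was at the start of the episode below 0.02 m and angle between each of cup, tamper, jug, jar, knock_box's own z axis and vertical below 0.2 rad); the robot touches nothing.
It fails at once if the larger wheel ran on past its middle click (value of joint dial above 0.9 rad).
It fails at once if the smaller wheel was turned (distance of timer_pointer from where it was at the start of the episode above 0.006 m).
It fails at once if one of the things about was moved or lifted (distance of any of cup, saucer, tamper, jug, jar, knock_box, spoon from where it was at the start of the episode above 0.02 m).
It fails at once if something was tipped (angle between any of cup, tamper, jug, jar, knock_box's own z axis and vertical above 0.35 rad).
It also fails if it takes over 38 s, if anything falls off the work surface, if the arm or the gripper's body presses on something with over 40 N, if the wrist force passes 120 N, or if a joint passes its speed limit or range.

ROBOT

A 7-joint arm with a two-finger parallel gripper is mounted at the origin on the work surface. World frame = base frame: x ahead of the robot, y to its left, z up, the work surface at z = 0. Lengths are in m, angles in rad, forces in N, time in s.
With the tool pointing down it reaches from about 0.425 to 0.925 m from the base axis. Payload 6.8 kg.
Tool frame: the origin (TCP) lies midway between the tips of the shut fingers; the grasp point (between the pads) lies 19 mm behind it; z points along the fingers, y is the line along which they close (so a half turn about z gives the same grasp; the last joint's range is limited). The gripper opens to 85 mm and grips with 20 to 120 N. Pads are 22 mm wide; open, the fingers measure 114 mm over their backs; the gripper's body (76 mm by 85 mm) begins 54 mm behind the grasp point. The pads swing forward as they close: fully open they stand 13 mm farther back than shut.
Start: joints at [1.045, 0.477, 0.022, 1.555, -0.011, 1.109, -0.083], TCP at [0.274, -0.617, 0.231] pointing down, gripper open.
Joint ranges: [-2.96, 2.96], [-0.34, 2.1], [-1.41, 1.46], [0.24, 2.44], [-1.37, 4.51], [0.17, 1.92], [-2.96, 2.96]. Speed limits (rad/s): [2.39, 2.39, 3.14, 3.14, 3.14, 3.14, 3.14].

INTERFACE

Orientations are given as a unit quaternion [w, x, y, z].
In Python, from station import * gives the robot as it stands.
- The arm moves only by the shell command python3 -m creep 'ROWS' [FORCE]. ROWS is JSON, a list of rows, each a list of 7 numbers: the gripper command: -1 is shut, 1 is fully open, values between are in proportion, then the shift along the world's x, y, z in mm, then the turn, a rotation vector about the world's x, y, z in rad. A call has 1 to 5 rows; each row shifts and turns the commanded pose from where the row before left it; what a row does not reach is not made up. A row lasts 1/8 s, in which the tool goes at most 62.5 mm and 10.7 degrees, less where a joint would pass 70% of its speed; a pose out of reach is approached as far as the arm can. A call is refused whole if a number of a shift passes 62.5 or a number of a turn 0.188, either way. A call with a gripper value outside its range is refused whole. The fingers move at their own pace and stop on an object; FORCE is the grip in N (left out, the last holds). Time passes only in rows, so rows that do not move let the fingers close. It gives the time, the measured TCP pose, the force, the opening and the grip force at its end, in the units of the state.
- get_obs(): the state, without advancing time (a new reading comes with each control period).
- read_camera(name): name is "scene" or "top" or "wrist"; returns (picture, depth): 420x560x3 uint8, red, green, blue; 420x560 float32, m along the optical axis (not along the pixel's ray), 0 where there is no reading.
- camera_params(name): a dict with "intrinsics" (3x3 intrinsics, pixels), "cam_to_world" (4x4, takes a point from camera to world coordinates); the wrist camera has in their place "mount" (4x4, takes a point from camera to tool coordinates, whose origin is the TCP and whose axes are the flange's). Camera axes: x right, y up, looking along -z (the intrinsics and any distortion apply to the point x, -y, -z); pixel columns grow to the right and rows downward; lengths in m; the calibration is good to about 2 mm. The wrist camera is an equidistant fisheye: a pixel r from the principal point sees the ray r / f radians off the axis. A picture is of the moment at which its call begins: read the wrist's pose just before it. camera_params takes no time and is no camera call.
- hand_in(): hands the job in; it is judged then, once.
The state is a dict: "t": time; "q": joint angles; "joint_vel": joint speeds; "joint_torque": joint torques, N m; "eef_pos": TCP position; "tool_rot": TCP orientation; "contact_force": force on the tool from outside, world axes, zero at the start; "torque": the same for the moment, N m; "gripper_width": opening from 0.0 (shut) to 1.0 (fully open); "grasp_force": force on a finger pad.
Only numpy, scipy, OpenCV 4.12 (cv2) and the standard library are available. Lean on these libraries where they do the work, as an engineer would, in place of code of your own. Each camera call takes 0.05 s, during which the arm holds its last target. There are 200 camera calls.

## Working session

There is one attempt and no reset: what is moved stays moved. The work goes in short steps, Python scripts to look and compute and a shell command to move; the robot and the scene stay as the last step left them, time stands still between calls to the robot, and variables do not carry over. Pictures are saved under pics/ and viewed, at most 10 in all, crops included, and the job is handed in when it is done.

```bash
mkdir -p pics; python3 - <<'E'
from station import *
import cv2,numpy as np
o=get_obs();print({k:np.round(v,3).tolist() for k,v in o.items()})
for n in("top","scene"):
    p,d=read_camera(n);cv2.imwrite(f"pics/{n}0.png",p[...,::-1]);np.savez(f"{n}0.npz",p=p,d=d)
    c=camera_params(n);print(c)
print(camera_params("wrist"))
E
```

```text
{'t': 0.0, 'q': [1.045, 0.478, 0.022, 1.556, -0.012, 1.109, -0.083], 'joint_vel': [0.0, 0.0, 0.001, 0.0, 0.001, 0.002, 0.0], 'joint_torque': [0.001, -59.646, 1.608, -28.119, 0.012, 0.01, -0.0], 'eef_pos': [0.274, -0.616, 0.23], 'tool_rot': [-0.001, 0.978, 0.207, -0.0], 'contact_force': [0.304, -0.213, -0.507], 'torque': [-0.005, 0.041, -0.008], 'grasp_force': 0.0, 'gripper_width': 1.004}
{'intrinsics': array([[421.32001601,   0.        , 289.95097578],
       [  0.        , 421.32001601, 211.69919391],
       [  0.        ,   0.        ,   1.        ]]), 'cam_to_world': array([[ 0.00202088,  0.99888775, -0.04710819,  0.52838333],
       [-0.99998333,  0.00227343,  0.00530802, -0.0051731 ],
       [ 0.00540921,  0.04709668,  0.99887569,  1.11883494],
       [ 0.        ,  0.        ,  0.        ,  1.        ]])}
{'intrinsics': array([[451.0186568 ,   0.        , 289.48633989],
       [  0.        , 451.0186568 , 210.8447402 ],
       [  0.        ,   0.        ,   1.        ]]), 'cam_to_world': array([[-0.60852138, -0.67405923,  0.41874321,  1.13452536],
       [ 0.79345492, -0.50923468,  0.33333066,  0.44568327],
       [-0.01144604,  0.53509269,  0.84471581,  1.21646294],
       [ 0.        ,  0.        ,  0.        ,  1.        ]])}
{'intrinsics': array([[325.1922621 ,   0.        , 279.50137377],
       [  0.        , 325.1922621 , 213.55584225],
       [  0.        ,   0.        ,   1.        ]]), 'mount': array([[-1.25291636e-03,  9.66056798e-01,  2.58326719e-01,
         6.50725708e-02],
       [ 9.99999154e-01,  1.30105165e-03, -1.53855355e-05,
         1.64910737e-03],
       [-3.50959706e-04,  2.58326481e-01, -9.66057610e-01,
        -1.42646666e-01],
       [ 0.00000000e+00,  0.00000000e+00,  0.00000000e+00,
         1.00000000e+00]])}
```

View pics/top0.png

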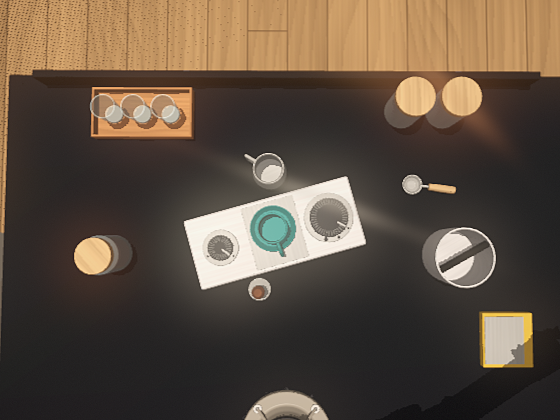

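View pics/scene0.png

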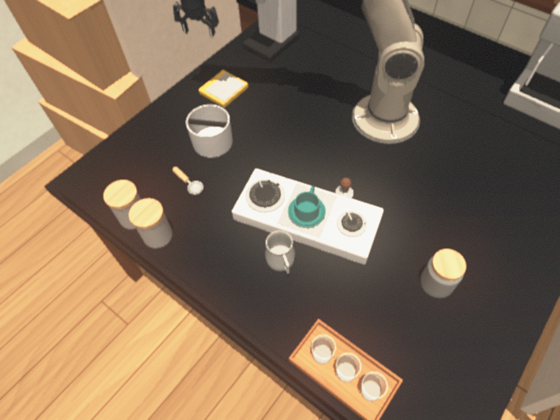

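The top view shows the larger wheel at about (328,217), the small one at (220,248), the cup between them at (273,230), the tamper at (259,289) and the knock box at (459,257). I'll zoom in and convert these to world positions.

```bash
cat > h.py <<'E'
from station import *
import cv2,numpy as np
def topix(n,u,v,z):
    c=camera_params(n);K=c["intrinsics"];T=c["cam_to_world"]
    r=T[:3,:3]@np.array([(u-K[0,2])/K[0,0],-(v-K[1,2])/K[1,1],-1])
    return T[:3,3]+r*(z-T[2,3])/r[2]
E
python3 - <<'E'
from h import *
z=np.load("top0.npz");p=z["p"][180:255,285:375]
cv2.imwrite("pics/crop.png",cv2.resize(p,None,fx=8,fy=8,interpolation=cv2.INTER_CUBIC)[...,::-1])
d=z["d"];print(d[217,320],d[230,273],d[248,220])
for n,u,v,h in(("dial",328,217,.076),("timer",220,248,.076),("cup",273,229,.12),("tamper",259,289,.08),("knock",459,257,.11)):print(n,topix("top",u,v,h).round(3))
E
```

```text
1.0413073 1.0408283 1.0408121
dial [ 0.565 -0.105  0.076]
timer [0.488 0.162 0.076]
cup [0.534 0.03  0.12 ]
tamper [0.388 0.065 0.08 ]
knock [ 0.468 -0.415  0.11 ]
```

View pics/crop.png

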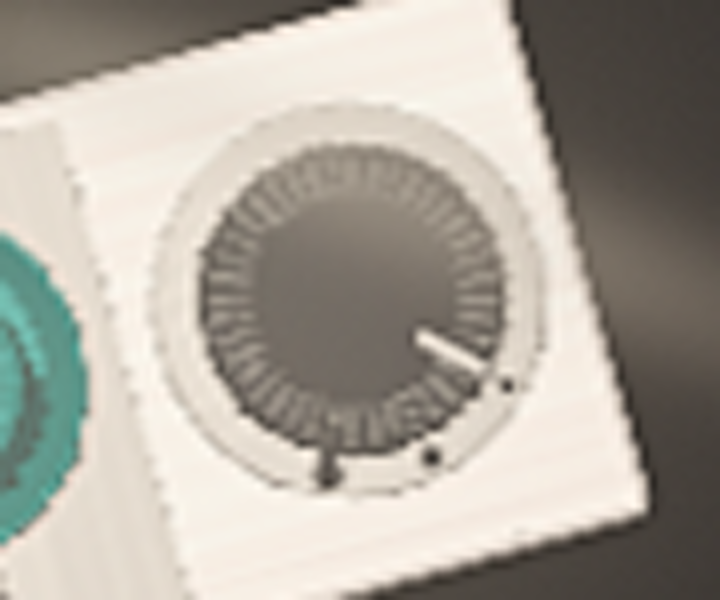

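The crop puts the wheel centre at about (329,217.2) in the full picture. The pointer is lower right at the small mark, with the middle mark clockwise of it at (339,237). The far (+x) side is free for a shut fingertip 30 mm out.

```bash
python3 -m creep '[[-1,16,26,0,0,0,0],[-1,30,48,0,0,0,0],[-1,30,48,0,0,0,0],[-1,30,48,0,0,0,0],[-1,30,48,0,0,0,0]]' 20; python3 -m creep '[[-1,30,48,0,0,0,0],[-1,30,48,0,0,0,0],[-1,30,48,0,0,0,0],[-1,30,48,0,0,0,0],[-1,30,48,0,0,0,0]]'; python3 -m creep '[[-1,22,40,0,0,0,0],[-1,10,18,-30,0,0,0],[-1,0,0,0,0,0,0],[-1,0,0,0,0,0,0]]'
python3 - <<'E'
from h import *
from scipy.spatial.transform import Rotation as Ro
print(topix("top",329,217.2,.076).round(4))
o=get_obs();p,d=read_camera("wrist");cv2.imwrite("pics/w1.png",p[...,::-1]);np.savez("w1.npz",p=p,d=d,pos=o["eef_pos"],q=o["tool_rot"]);print(o["eef_pos"],o["tool_rot"],o["contact_force"],o["gripper_width"])
E
```

```text
t: 0.72
eef_pos: [0.4105, -0.3971, 0.2311]
tool_rot: [-0.0, 0.978, 0.207, -0.0]
contact_force: [1.2, -1.2, -0.2]
gripper_width: 0.001
grasp_force: 0.0
t: 1.35
eef_pos: [0.5604, -0.1574, 0.2311]
tool_rot: [-0.0, 0.978, 0.207, -0.0]
contact_force: [1.0, -0.4, -0.8]
gripper_width: 0.002
grasp_force: 0.0
t: 1.85
eef_pos: [0.5916, -0.1023, 0.2016]
tool_rot: [0.0, 0.978, 0.207, -0.0]
contact_force: [-0.2, -0.2, 0.3]
gripper_width: -0.001
grasp_force: 0.0
[ 0.5641 -0.1075  0.076 ]
[ 0.5915614  -0.10230427  0.20159672] [ 3.57581106e-04  9.78393280e-01  2.06752002e-01 -2.66034227e-04] [-0.23086812 -0.24713606  0.33434732] -0.0007320633556703861
```

View pics/w1.png

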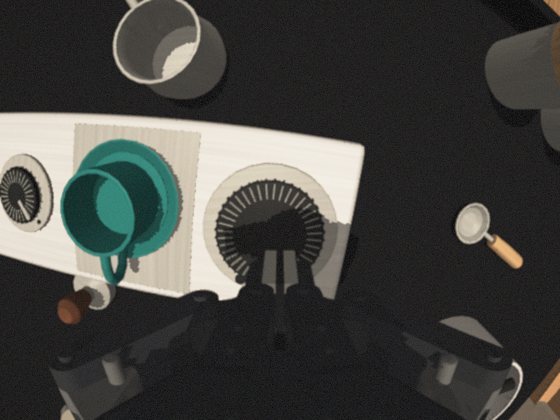

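The wrist view shows the wheel ring spanning columns 204–337 with its top at row 163, the shut fingertips above the wheel, and nothing in the way. I'll cross-check the centre against this view.

```bash
python3 - <<'E'
from h import *
from scipy.spatial.transform import Rotation as Ro
z=np.load("w1.npz");c=camera_params("wrist");K=c["intrinsics"];M=c["mount"]
q=z["q"];R=Ro.from_quat(np.r_[q[1:],q[0]]).as_matrix()
def ray(u,v,h):
    a=np.array([u-K[0,2],v-K[1,2]])/K[0,0];t=np.hypot(*a);s=np.sin(t)/t
    r=R@M[:3,:3]@np.array([a[0]*s,-a[1]*s,-np.cos(t)]);o=z["pos"]+R@M[:3,3]
    return o+r*(h-o[2])/r[2]
P=np.array([ray(u,v,.066)[:2] for u,v in((204,228),(337,228),(271,163),(222,183),(318,183),(215,195))])
# circle fit
A=np.c_[2*P,np.ones(len(P))];s=np.linalg.lstsq(A,(P**2).sum(1),rcond=None)[0];print(s[:2],np.sqrt(s[2]+s[:2]@s[:2]))
print("finger y axis",R[:,1])
E
```

```text
[ 0.56579129 -0.10673385] 0.06032917387415214
finger y axis [ 4.04569729e-01 -9.14506964e-01  5.89703684e-04]
```

```bash
python3 -m creep '[[-1,2,4,-40,0,0,0],[-1,0,0,-40,0,0,0],[-1,0,0,-30,0,0,0],[-1,0,0,-9,0,0,0],[-1,0,0,0,0,0,0]]'; python3 -m creep '[[-1,0,0,-2,0,0,0],[-1,0,0,-2,0,0,0],[-1,0,0,-2,0,0,0],[-1,0,0,0,0,0,0]]'
```

```text
t: 2.52
eef_pos: [0.5942, -0.0978, 0.083]
tool_rot: [0.0, 0.978, 0.207, 0.0]
contact_force: [0.4, 0.1, -0.3]
gripper_width: 0.002
grasp_force: 0.0
t: 3.02
eef_pos: [0.5938, -0.0969, 0.0763]
tool_rot: [0.0, 0.978, 0.207, -0.0]
contact_force: [-0.6, -0.2, 0.4]
gripper_width: -0.002
grasp_force: 0.0
```

```bash
python3 -m creep '[[-1,0,0,-1,0,0,0],[-1,0,0,-1,0,0,0],[-1,0,0,0,0,0,0]]'; python3 -m creep '[[-1,0,0,-1,0,0,0],[-1,0,0,0,0,0,0]]'
```

```text
t: 3.4
eef_pos: [0.5941, -0.097, 0.0748]
tool_rot: [0.0, 0.978, 0.207, 0.0]
contact_force: [-1.9, -1.1, 5.0]
gripper_width: 0.004
grasp_force: 2.9
t: 3.65
eef_pos: [0.5941, -0.097, 0.0739]
tool_rot: [0.0, 0.978, 0.207, 0.0]
contact_force: [-1.3, -0.6, 7.9]
gripper_width: 0.001
grasp_force: 3.5
```

```bash
python3 -m creep '[[-1,0.9,-3,0,0,0,-0.1],[-1,0.5,-3,0,0,0,-0.1],[-1,0.3,-3,0,0,0,-0.1],[-1,0,0,0,0,0,0]]'; python3 - <<'E'
from h import *
p,d=read_camera("top");cv2.imwrite("pics/t2.png",cv2.resize(p[180:255,285:375],None,fx=8,fy=8,interpolation=cv2.INTER_CUBIC)[...,::-1])
E
```

```text
t: 4.15
eef_pos: [0.5954, -0.1059, 0.0738]
tool_rot: [0.0, 0.998, 0.058, -0.0]
contact_force: [-2.0, 1.0, 7.3]
gripper_width: 0.002
grasp_force: 3.5
```

View pics/t2.png

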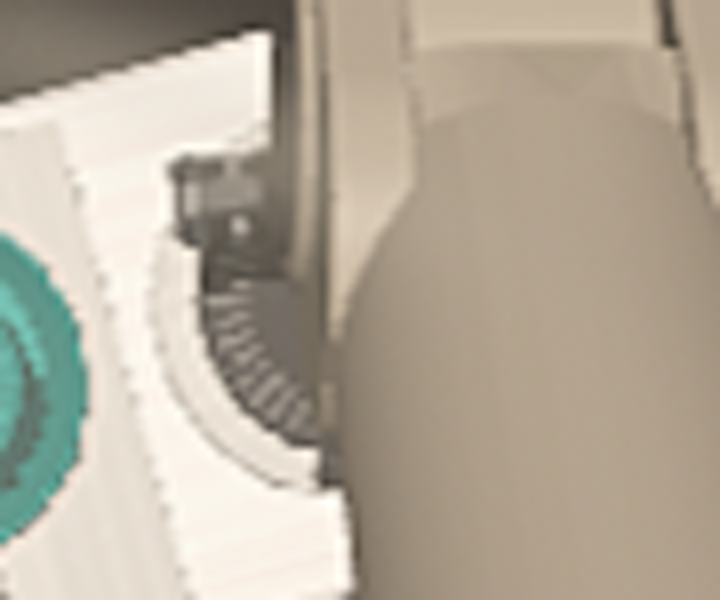

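The arm hides the pointer in this view, but the force shows no sign of slipping. I'll continue to about 0.5 rad, then lift straight up.

```bash
python3 -m creep '[[-1,-0.1,-3,0,0,0,-0.1],[-1,-0.3,-3,0,0,0,-0.1],[-1,0,0,0,0,0,0],[-1,0,0,0,0,0,0]]'; python3 -m creep '[[-1,0,0,6,0,0,0],[-1,0,0,30,0,0,0],[-1,0,0,45,0,0,0],[-1,0,0,50,0,0,0],[-1,0,0,0,0,0,0]]';python3 -m creep '[[-1,-30,-48,0,0,0,0],[-1,-30,-48,0,0,0,0],[-1,-30,-48,0,0,0,0],[-1,-30,-48,0,0,0,0],[-1,0,0,0,0,0,0]]'; python3 - <<'E'
from h import *
p,d=read_camera("top");cv2.imwrite("pics/t3.png",cv2.resize(p[160:300,190:375],None,fx=4.2,fy=4.2,interpolation=cv2.INTER_CUBIC)[...,::-1])
E
```

```text
t: 4.7
eef_pos: [0.5948, -0.1126, 0.0738]
tool_rot: [0.0, 0.999, -0.041, -0.0]
contact_force: [-2.7, -1.2, 7.2]
gripper_width: 0.001
grasp_force: 3.5
t: 5.32
eef_pos: [0.5981, -0.1121, 0.2089]
tool_rot: [0.0, 0.999, -0.041, 0.004]
contact_force: [0.4, 1.0, 0.4]
gripper_width: 0.001
grasp_force: 0.0
t: 5.95
eef_pos: [0.4711, -0.3088, 0.2033]
tool_rot: [0.001, 0.999, -0.046, -0.001]
contact_force: [-0.1, -0.2, 0.1]
gripper_width: 0.002
grasp_force: 0.0
```

View pics/t3.png

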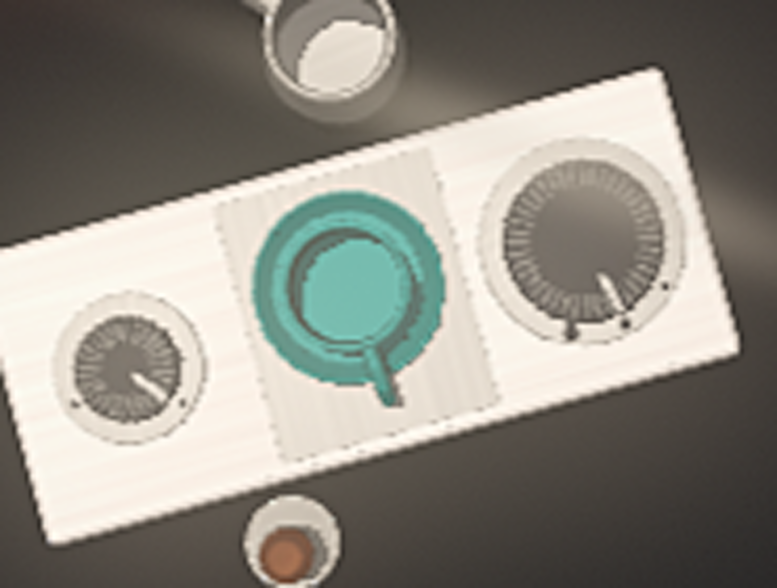

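The pointer tip at (617,308) is at the middle mark (626,323), and everything else stands where it was. The hand is clear, so I'm handing in.

```bash
python3 -m creep '[[-1,0,0,30,0,0,0],[-1,0,0,0,0,0,0],[-1,0,0,0,0,0,0]]'; python3 -c "
from station import *
print(hand_in())"
```

```text
t: 6.38
eef_pos: [0.4756, -0.3025, 0.2335]
tool_rot: [-0.0, 0.999, -0.04, -0.0]
contact_force: [-0.6, 0.2, 0.7]
gripper_width: 0.0
grasp_force: 0.0
the job is handed in; nothing more can be done
None
```

The larger wheel was turned clockwise one click and its pointer rests at the middle mark in the last picture; nothing else moved in view, the hand is clear, and the job is handed in (no verdict was returned).

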